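Clamp a cast test puck in the V-block fixture

ROBOT

A 6-joint arm with a two-finger parallel gripper is mounted at the origin on a cart in front of the work surface, level with it; the furniture and walls round the work are solid. World frame = base frame: x ahead of the robot, y to its left, z up, the work surface at z = 0. Lengths are in m, angles in rad, forces in N, time in s.
With the tool pointing down it reaches from about 0.325 to 0.875 m from the base axis. Payload 4.4 kg.
Tool frame: the origin (TCP) lies midway between the tips of the shut fingers; the grasp point (between the pads) lies 19 mm behind it; x points along the fingers, y is the direction in which the jaws open and shut, and the axes are right-handed (so a half turn about x gives the same grasp; the last joint's range is limited). The gripper opens to 85 mm and grips with 20 to 120 N. Pads are 22 mm wide; open, the fingers measure 114 mm over their backs; the gripper's body (76 mm by 85 mm) begins 54 mm behind the grasp point. The pads swing forward as they close: fully open they stand 13 mm farther back than shut.
Start: joints at [-1.284, 0.207, 1.542, -0, 1.393, -0.15], TCP at [0.244, -0.521, 0.203] pointing down, gripper open.
Joint ranges: [-2.73, 2.73], [-0.86, 2.22], [0.23, 2.46], [-1.11, 4.25], [0.08, 2.63], [-2.82, 2.82]. Speed limits (rad/s): [2.79, 2.79, 3.14, 3.14, 3.14, 3.14].

INTERFACE

Orientations are given as a 3x3 rotation matrix whose columns are the frame's x, y, z axes.
In Python, from bench import manip gives the robot as it stands.
- The arm moves only by the shell command python3 -m pendant 'ROWS'. ROWS is JSON, a list of rows, each a list of 7 numbers: the shift along the world's x, y, z in m, then the turn, a rotation vector about the world's x, y, z in degrees, then the opening, from 0 (shut) to 1 (fully open). A call has 1 to 10 rows; each row shifts and turns the pose as measured when the row begins; what a row does not reach is not made up. A row lasts 1/10 s, in which the tool goes at most 50 mm and 8.59 degrees, less where a joint would pass 70% of its speed; a pose out of reach is approached as far as the arm can. A call is refused whole if a number of a shift passes 0.05 or a number of a turn 8.59, either way. A call with a gripper value outside its range is refused whole. The fingers move at their own pace and stop on an object; the grip force is fixed at half the most. Time passes only in rows, so rows that do not move let the fingers close. It gives the time, the measured TCP pose, the force and the opening at its end, in the units of the state.
- manip.state(): the state, without advancing time (a new reading comes with each control period).
- manip.read_camera(name): name is "side" or "top"; returns the picture (480x640x3 uint8, blue, green, red); there is no depth.
- manip.get_calibration(name): a dict with "K" (3x3 intrinsics, pixels), "cam_to_world" (4x4, takes a point from camera to world coordinates). Camera axes: x right, y up, looking along -z (the intrinsics and any distortion apply to the point x, -y, -z); pixel columns grow to the right and rows downward; lengths in m; the calibration is good to about 2 mm. A picture is of the moment at which its call begins. get_calibration takes no time and is no camera call.
- manip.sign_off(): hands the job in, once; it reports no verdict.
Trained networks look in the newest picture that a camera, given by its name, has taken for a name from the list of things; names that differ only in an ending like _2 or _b are one class to them, and where a whole thing is asked for, a point or a joint stands for the part that bears it (a point fixed in the world has none). Each returns a list of dicts, best first, with "confidence" (0 to 1); they miss things now and then, are a little off and sometimes report something else, mostly with a low value. They report only what shows in the picture. A call takes as long as a camera call. They do not tell look-alikes from the thing itself.
- manip.regions_of(camera, name): "region" (480x640 bool, what is visible of it).
- manip.place_of(camera, name): "location" ([x, y, z] in m, in the coordinates of the camera as it stood for that picture, good to about 4 mm: a listed point, or the origin of a listed thing).
The state is a dict: "clock": time; "joint_pos": joint angles; "qd": joint speeds; "tau": joint torques, N m; "tcp_pos": TCP position; "tool_rot": TCP orientation; "wrist_force": force on the tool from outside, world axes, zero at the start; "torque": the same for the moment, N m; "finger_gap": finger opening in m.
Only numpy, scipy, OpenCV 4.12 (cv2) and the standard library are available. Lean on these libraries where they do the work, as an engineer would, in place of code of your own. Each camera call takes 0.05 s, during which the arm holds its last target.

TASK

The dark, white-flecked cast puck stands by itself on the bench, in front and to the left of the clamping fixture. Push it along the bench top, without picking it up, into the gap of the fixture until it rests against the back rail between the V-block and the clamp pad, then push the clamp lever round to its stop, so that the pad drives the puck into the V and clamps it there. Leave the other samples and tools alone.

Things in the scene. Friction and masses are not known exactly. Their poses are not given: they have to be found in the camera images.
- puck: the work piece: cast sample puck, an upright cylinder 50 mm in diameter and 36 mm high (dark with small white flecks), the tallest loose puck on the near bench, about 0.15 kg; stands on the bench in front of the fixture and to the left of its gap. Origin: centre of its underside.
- fixture: grey steel clamping fixture screwed to the bench, 75 x 241 mm, open towards the robot. Origin: bench level, below the centre of a seated puck; +x points away from the robot, +y along the plunger towards the V-block, z up. Back rail along y, 18 mm high, front face at x = +26 mm (a puck touching it has its centre at x = +1 mm). Nothing covers the bench in the gap between V-block and clamp.
- seat (a point): the fixture's origin: bench point below the puck's centre when the puck touches both faces of the V. The V-block (30 mm high, at the +y end) has a 120 degree V that opens to -y; its arms reach from x = -26 to +26 mm, their tips stand at y = +18 mm.
- loading (a point): bench point in the middle of the gap, at x = 0, y = -15 mm of the fixture. The puck slides in here from -x and comes to rest against the back rail with its centre within 9 mm of this y, clear of the V-block's tips and of the open pad.
- pad_face (a point): centre of the flat face of the round rubber clamp pad (21 mm diameter, 18 mm above the bench), looking along the fixture's +y; at y = -53 to -50 mm with the lever open. The pad is sprung, 4 N per mm, and clamps a seated puck with about 12 N. Behind it the clamp's guide and foot reach from y = -61 to -189 mm, x from -25 mm, up to 31 mm high.
- pivot (a point): vertical pivot of the clamp lever, on the fixture at x = 0, y = -162 mm, at the height of the lever (31 mm)
- handle (a point): middle of the lever's round black grip, 81 mm from the pivot; the grip is 19 mm in diameter, 72 mm long, along the line from the pivot, its centre line 31 mm above the bench. It moves with the lever.
- lever_arm (a joint): lever angle (rad), counterclockwise from above: 0 to 0.15 is open, the handle points from the pivot along the fixture's -x (to the robot; at 0 it leans 10 degrees to +y); 1.80 is its stop, closed and just past dead centre, the handle then points along -y, away from the V-block. Stays where it is left (friction 0.08 Nm); its link drives the pad 31 mm to +y.
- pad: the rubber clamp pad itself (see pad_face); origin on the plunger axis 8 mm behind its face
- low_puck: bystander: pale low cast puck 53 mm in diameter, 27 mm high, standing to the left; leave it alone
- stone: bystander: brownish pebble about 52 x 53 x 26 mm on the right near the front edge; leave it alone
- tape: bystander: roll of brown packing tape 90 mm in diameter, 48 mm high, lying flat to the left of the fixture; leave it alone
- brush: bystander: flat paint brush with red handle, 208 mm long, lying on the right near the front edge; leave it alone
There are look-alikes about, which are no part of the job. What is shaped like the puck but yellow is not meant.

How it is judged:
On the way:
1. the puck stands in the gap against the back rail, the lever still open (x of puck in the frame of fixture between -0.004 and 0.006 m and y of puck in the frame of fixture between -0.032 and 0.004 m and value of joint lever_arm below 0.5 rad), for 0.1 s.
At the end, for the whole second after the job is handed in: the puck stands upright on the bench with its centre within 3.5 mm of the seat in the V, the lever is at its stop (above 1.67 of 1.80 rad) and the pad presses on the puck with more than 4 N (horizontal distance between puck and seat below 0.0035 m and value of joint lever_arm above 1.67 rad and contact force between pad and puck above 4 N and angle between puck's own z axis and vertical below 0.08 rad and height (world z) of puck below 0.004 m and linear speed of puck below 0.01 m/s); the robot touches nothing.
It fails at once if the puck is lifted off the bench or tipped (height (world z) of puck above 0.012 m or angle between puck's own z axis and vertical above 0.35 rad).
It fails at once if another sample or tool is pushed away (distance of any of low_puck, stone, tape from where it was at the start of the episode above 0.02 m or distance of brush from where it was at the start of the episode above 0.025 m).
It also fails if it takes over 64 s, if anything falls off the work surface, if the arm or the gripper's body presses on something with over 40 N, if the wrist force passes 120 N, or if a joint passes its speed limit or range.

## Working session

There is one attempt and no reset: what is moved stays moved. The work goes in short steps, Python scripts to look and compute and a shell command to move; the robot and the scene stay as the last step left them, time stands still between calls to the robot, and variables do not carry over. Pictures are saved under pics/ and viewed, and the job is handed in when it is done.

```bash
mkdir -p pics; ls; cat > h.py <<'E'
import numpy as np, cv2
from bench import manip
def shot(cam,fn):
    im=manip.read_camera(cam); cv2.imwrite('pics/'+fn,im); return im
def w(cam,p):
    T=np.array(manip.get_calibration(cam)['cam_to_world']); return (T@np.r_[p,1])[:3]
def look(cam,names):
    for n in names:
        for d in manip.place_of(cam,n)[:3]: print(cam,n,round(d['confidence'],2),w(cam,d['location']).round(4))
def ray(cam,u,v,z):
    c=manip.get_calibration(cam);K=np.array(c['K']);T=np.array(c['cam_to_world'])
    d=np.linalg.inv(K)@[u,v,1]; d=T[:3,:3]@[d[0],-d[1],-d[2]]; o=T[:3,3]
    return o+d*(z-o[2])/d[2]
def proj(cam,P):
    c=manip.get_calibration(cam);K=np.array(c['K']);T=np.linalg.inv(np.array(c['cam_to_world']))
    p=T@np.r_[P,1]; q=K@[p[0],-p[1],-p[2]]; return (q[:2]/q[2]).round(1)
E
python3 - <<'E'
from h import *
for c in('top','side'):
    shot(c,c+'0.png'); cal=manip.get_calibration(c); print({k:(v if k!='cam_to_world' else np.array(v).round(3)) for k,v in cal.items()})
for c in('top','side'):
    look(c,['puck','fixture','pad_face','pivot','handle','seat','loading','low_puck','stone','tape','brush'])
print(manip.state())
E
```

```text
pics
{'K': array([[593.61539476,   0.        , 321.04082138],
       [  0.        , 593.61539476, 248.35221639],
       [  0.        ,   0.        ,   1.        ]]), 'cam_to_world': array([[ 0.004,  0.998, -0.063,  0.433],
       [-1.   ,  0.004,  0.007,  0.014],
       [ 0.007,  0.063,  0.998,  1.371],
       [ 0.   ,  0.   ,  0.   ,  1.   ]])}
{'K': array([[501.49203313,   0.        , 316.7545514 ],
       [  0.        , 501.49203313, 235.54823355],
       [  0.        ,   0.        ,   1.        ]]), 'cam_to_world': array([[-0.979,  0.061, -0.197,  0.304],
       [-0.205, -0.385,  0.9  ,  0.969],
       [-0.021,  0.921,  0.389,  0.466],
       [ 0.   ,  0.   ,  0.   ,  1.   ]])}
top puck 0.81 [ 0.4111  0.1261 -0.0029]
top puck 0.81 [3.630e-01 2.178e-01 2.000e-04]
top puck 0.61 [ 0.4911  0.2157 -0.0008]
top fixture 0.76 [ 0.6189  0.0365 -0.0018]
top pad_face 0.68 [ 0.6193  0.027  -0.0008]
top pad_face 0.51 [ 0.6266 -0.0071  0.0209]
top pivot 0.92 [ 0.6391 -0.1217  0.0294]
top handle 0.78 [ 0.5645 -0.1218  0.0323]
top seat 0.94 [ 0.6128  0.0455 -0.0009]
top loading 0.84 [0.622  0.03
[... 802 characters left out ...]
8323e+00, -1.42306178e-05,
        1.39350623e+00, -1.50522349e-01]), 'qd': array([ 0.00094749, -0.0003161 , -0.00046858,  0.00060508, -0.00139185,
        0.00148332]), 'tau': array([-1.16407598e-03, -3.83058143e+01, -2.91971236e+01, -3.78840250e-04,
        8.85471509e-04, -1.24889624e-05]), 'tcp_pos': array([ 0.24376476, -0.52078312,  0.20320536]), 'tool_rot': array([[-4.69002762e-06,  4.23981824e-01, -9.05670698e-01],
       [-3.35588775e-05, -9.05670698e-01, -4.23981823e-01],
       [-9.99999999e-01,  2.84048056e-05,  1.84759747e-05]]), 'wrist_force': array([ 1.61991409, -0.69918175,  0.00196285]), 'torque': array([0.02811356, 0.00415531, 0.01426752]), 'finger_gap': 0.08530136574216511}
```

View pics/top0.png

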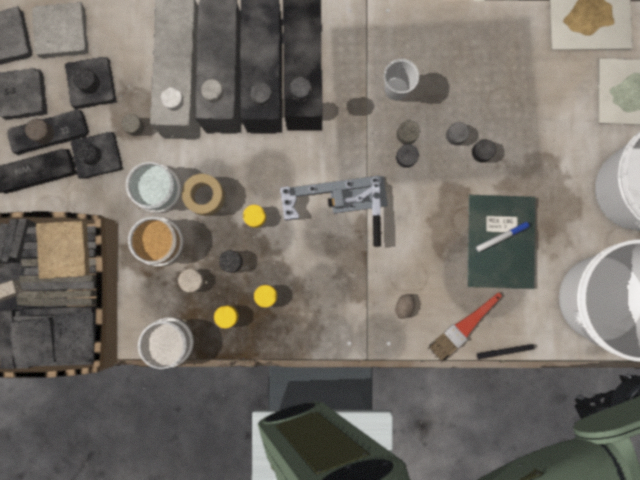

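View pics/side0.png

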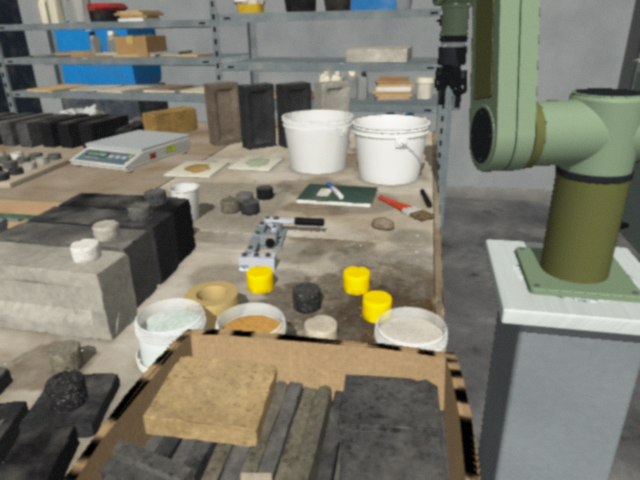

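The top picture shows the dark puck at (231,260). The yellow look-alikes are at (254,215), (265,296) and (225,316). The fixture spans (282–385, 178–220), with the black grip at (377,230). I'll zoom in for the pose.

```bash
python3 - <<'E'
from h import *
im=cv2.imread('pics/top0.png')
cv2.imwrite('pics/z0.png',cv2.resize(im[165:305,210:400],None,fx=4.2,fy=4.2,interpolation=cv2.INTER_CUBIC))
im=cv2.imread('pics/side0.png')
cv2.imwrite('pics/z1.png',cv2.resize(im[205:325,220:400],None,fx=4.4,fy=4.4,interpolation=cv2.INTER_CUBIC))
for n,(u,v) in dict(dark=(231,260),y1=(254,215),y2=(265,296),y3=(225,316),low=(189,279)).items(): print(n,ray('top',u,v,.036))
E
```

```text
dark [0.49038066 0.20711775 0.036     ]
y1 [0.59231474 0.15657094 0.036     ]
y2 [0.40999758 0.12996915 0.036     ]
y3 [0.36513104 0.21884147 0.036     ]
low [0.44737403 0.30061004 0.036     ]
```

View pics/z0.png

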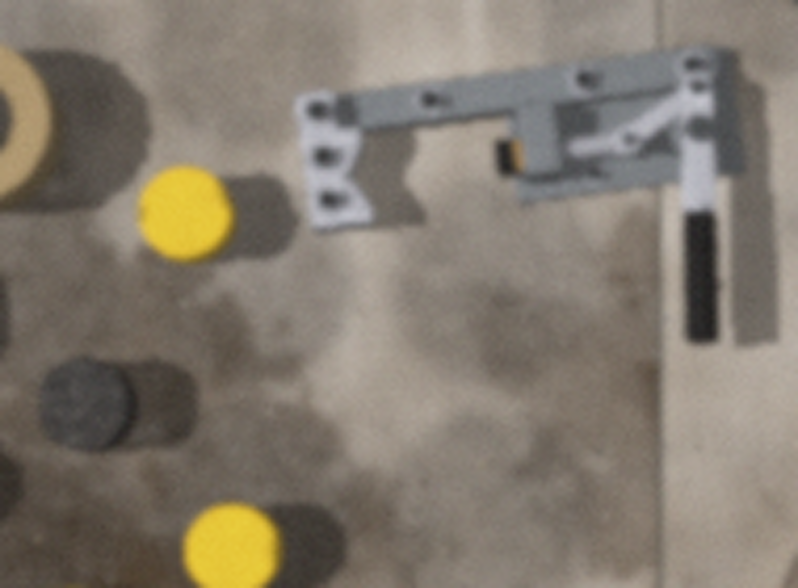

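View pics/z1.png

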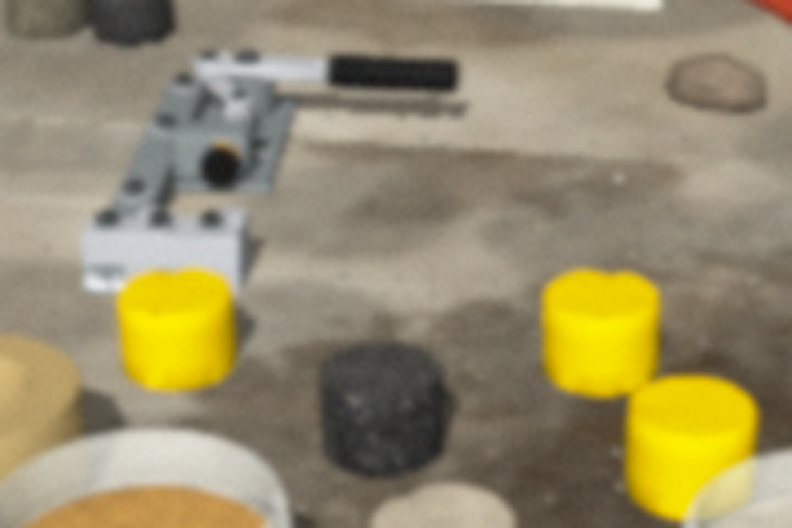

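```bash
python3 - <<'E'
from h import *
def z(u,v,h): p=ray('top',210+u/4.2,165+v/4.2,h); print((u,v,h),p.round(4)); return p
a=z(361,131,.03); b=z(372,219,.03); print('tip mid',(a+b)/2, 'len',np.linalg.norm(a-b))
c=z(360,128,.018); d=z(512,105,.018); print('rail yaw',np.degrees(np.arctan2(-(c-d)[0],(c-d)[1])))
z(697,128,.031) # pivot screw?
z(704,342,.031); z(702,212,.031)
z(88,402,.036)
z(505,157,.018)
for P in [(.4853,.2163,0),(.488,.208,0),(.488,.208,.036)]: print(P,proj('side',P),proj('top',P))
E
```

```text
(361, 131, 0.03) [0.6365 0.0623 0.03  ]
(372, 219, 0.03) [0.5886 0.0561 0.03  ]
tip mid [0.6125482  0.05919689 0.03      ] len 0.04829494547906173
(360, 128, 0.018) [0.64   0.0633 0.018 ]
(512, 105, 0.018) [ 0.653  -0.0197  0.018 ]
rail yaw 8.950080041338538
(697, 128, 0.031) [ 0.6389 -0.1197  0.031 ]
(704, 342, 0.031) [ 0.5227 -0.1232  0.031 ]
(702, 212, 0.031) [ 0.5931 -0.1223  0.031 ]
(88, 402, 0.036) [0.4888 0.2072 0.036 ]
(505, 157, 0.018) [ 0.6244 -0.016   0.018 ]
(0.4853, 0.2163, 0) [309.1 307.8] [229.2 262.9]
(0.488, 0.208, 0) [308.7 305.3] [232.9 261.7]
(0.488, 0.208, 0.036) [308.1 287.6] [230.6 261.1]
```

```bash
python3 -m pendant '[[0.0135,0.0425,0,0,0,4,0.25],[0.0135,0.0425,0,0,0,4,0.25],[0.0135,0.0425,0,0,0,4,0.25],[0.0135,0.0425,0,0,0,4,0.25],[0.0135,0.0425,0,0,0,4,0.25],[0.0135,0.0425,0,0,0,4,0.25],[0.0135,0.0425,0,0,0,4,0.25],[0.0135,0.0425,0,0,0,4,0.25],[0.0135,0.0425,0,0,0,4,0.25]]'
```

```text
clock: 2.1
tcp_pos: [0.3658, -0.1307, 0.2037]
tool_rot: [[0.007, 0.881, -0.472], [-0.004, -0.472, -0.881], [-1.0, 0.008, 0.0]]
wrist_force: [1.0, -1.3, -0.2]
finger_gap: 0.0214
```

```bash
python3 -m pendant '[[0.0137,0.0425,0,0,0,3.5,0.25],[0.0137,0.0425,0,0,0,3.5,0.25],[0.0137,0.0425,0,0,0,3.5,0.25],[0.0137,0.0425,0,0,0,3.5,0.25],[0.0137,0.0425,0,0,0,3.5,0.25],[0.0137,0.0425,0,0,0,3.5,0.25],[0.0137,0.0425,0,0,0,3.5,0.25],[0.0137,0.0425,0,0,0,3.5,0.25],[0.0137,0.0425,0,0,0,3.5,0.25],[0,0,0,0,0,0,0.25]]'
python3 - <<'E'
from h import *
s=manip.state();R=np.array(s['tool_rot']);print(s['tcp_pos'],np.degrees(np.arctan2(R[1,1],R[0,1])))
shot('top','top1.png');shot('side','side1.png')
E
```

```text
clock: 3.1
tcp_pos: [0.4931, 0.2741, 0.2069]
tool_rot: [[0.02, 0.996, 0.089], [0.004, 0.089, -0.996], [-1.0, 0.02, -0.002]]
wrist_force: [0.1, -1.0, -0.2]
finger_gap: 0.0213
[0.49307113 0.27414347 0.2069094 ] 5.116395008365743
```

View pics/side1.png

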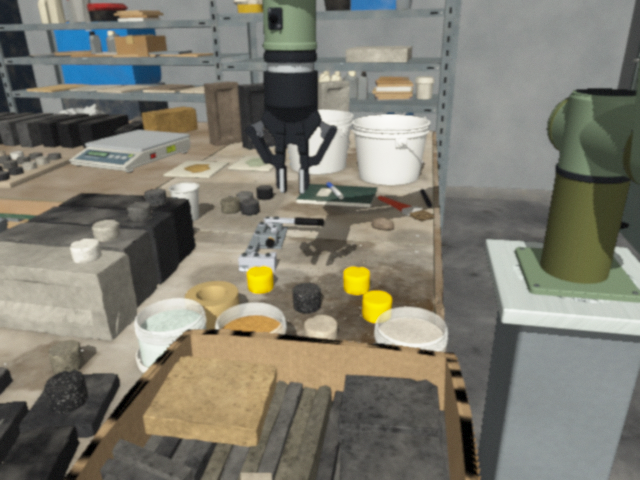

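View pics/top1.png

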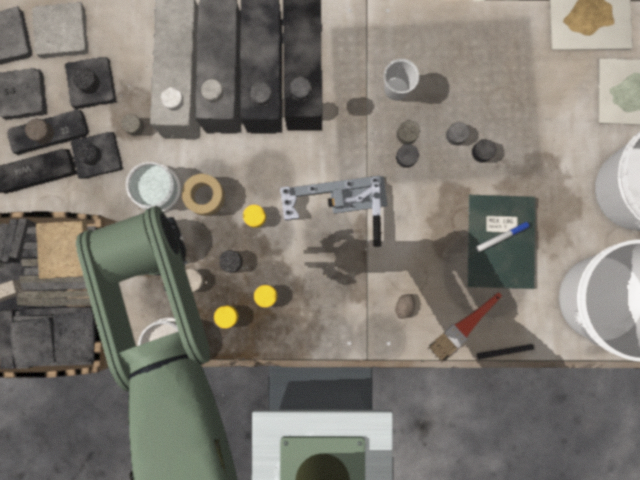

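```bash
python3 -m pendant '[[-0.008,-0.022,-0.02,0,0,0,0.25],[0,0,-0.03,0,0,0,0.25],[0,0,-0.03,0,0,0,0.25],[0,0,-0.03,0,0,0,0.25],[0,0,0,0,0,0,0.25]]'
```

```text
clock: 3.7
tcp_pos: [0.4835, 0.2408, 0.0967]
tool_rot: [[0.023, 0.997, 0.077], [-0.001, 0.077, -0.997], [-1.0, 0.023, 0.003]]
wrist_force: [-0.5, -0.7, -0.5]
finger_gap: 0.0218
```

```bash
python3 -m pendant '[[0.002,0.013,0,0,1.3,0.5,0.25],[0,0,-0.01,0,0,0,0.25],[0,0,0,0,0,0,0.25]]'
```

```text
clock: 4.0
tcp_pos: [0.4862, 0.2506, 0.0889]
tool_rot: [[0.002, 0.997, 0.081], [-0.001, 0.081, -0.997], [-1.0, 0.002, 0.002]]
wrist_force: [0.3, -0.2, -0.6]
finger_gap: 0.0213
```

```bash
python3 -m pendant '[[0,0.003,-0.02,0,0,0,0.25],[0,0,-0.02,0,0,0,0.25],[0,0,-0.02,0,0,0,0.25],[0,0,-0.012,0,0,0,0.25],[0,0,0,0,0,0,0.25]]'
python3 - <<'E'
from h import *
im=shot('side','side2.png')
cv2.imwrite('pics/z2.png',cv2.resize(im[205:345,220:400],None,fx=4.2,fy=4.2,interpolation=cv2.INTER_CUBIC))
E
```

```text
clock: 4.5
tcp_pos: [0.4908, 0.252, 0.0214]
tool_rot: [[0.015, 0.997, 0.078], [0.001, 0.078, -0.997], [-1.0, 0.015, 0.0]]
wrist_force: [0.1, 0.4, -0.0]
finger_gap: 0.021
```

View pics/z2.png

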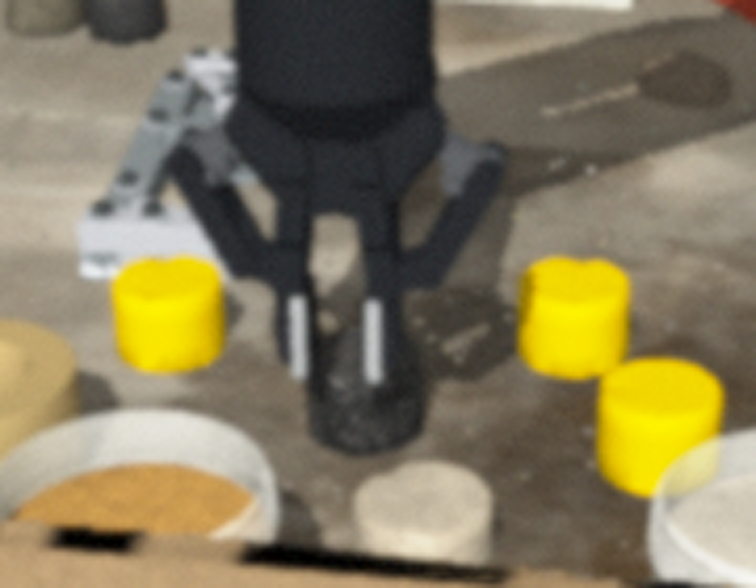

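```bash
python3 - <<'E'
from h import *
for P in [(.4908,.252,.0214),(.489,.208,.036),(.489,.208,0),(.484,.208,0),(.489,.2,0)]: print(P,proj('side',P),(proj('side',P)-[220,205])*4.2)
E
```

```text
(0.4908, 0.252, 0.0214) [301.1 307.4] [340.62 430.08]
(0.489, 0.208, 0.036) [307.6 287.6] [367.92 346.92]
(0.489, 0.208, 0) [308.1 305.2] [370.02 420.84]
(0.484, 0.208, 0) [310.8 305.5] [381.36 422.1 ]
(0.489, 0.2, 0) [309.1 303. ] [374.22 411.6 ]
```

```bash
python3 -m pendant '[[-0.005,0,-0.004,0,0.8,0,0.25],[0,0,-0.006,0,0,0,0.25],[0,0,0,0,0,0,0.25]]'
python3 - <<'E'
from h import *
im=shot('side','side3.png')
cv2.imwrite('pics/z3.png',cv2.convertScaleAbs(cv2.resize(im[255:325,270:340],None,fx=8,fy=8,interpolation=cv2.INTER_CUBIC),alpha=2))
E
```

```text
clock: 4.85
tcp_pos: [0.4886, 0.2529, 0.0147]
tool_rot: [[0.006, 0.997, 0.077], [0.003, 0.077, -0.997], [-1.0, 0.007, -0.002]]
wrist_force: [-0.2, -0.0, -0.6]
finger_gap: 0.0213
```

View pics/z3.png

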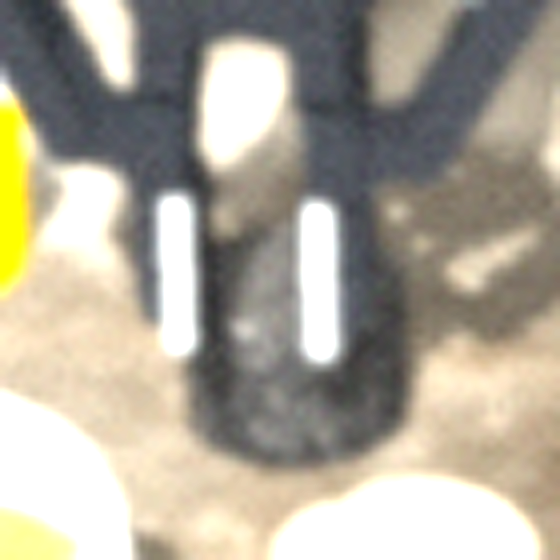

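```bash
python3 - <<'E'
from h import *
for z in (0,.0147,.02,.025,.03,.035,.04): print(z,proj('side',(.4886,.2529,z)),proj('side',(.4886,.264,z)),)
E
```

```text
0 [302.6 318.6] [301.1 322. ]
0.0147 [302.3 311.2] [300.8 314.6]
0.02 [302.2 308.5] [300.7 311.9]
0.025 [302.1 306. ] [300.6 309.3]
0.03 [302.  303.4] [300.5 306.8]
0.035 [301.9 300.8] [300.4 304.2]
0.04 [301.8 298.3] [300.3 301.6]
```

```bash
python3 - <<'E'
from h import *
print(proj('side',(.493,.274,.207)),proj('side',(.493,.274,.22)),proj('side',(.493,.274,.23)))
im=cv2.imread('pics/side1.png')
cv2.imwrite('pics/z1b.png',cv2.resize(im[130:210,240:340],None,fx=6,fy=6,interpolation=cv2.INTER_CUBIC))
im=shot('top','top2.png')
cv2.imwrite('pics/z4.png',cv2.resize(im[165:315,170:400],None,fx=3.4,fy=3.4,interpolation=cv2.INTER_CUBIC))
E
```

```text
[292.3 209.2] [291.9 201.1] [291.7 194.8]
```

View pics/z1b.png

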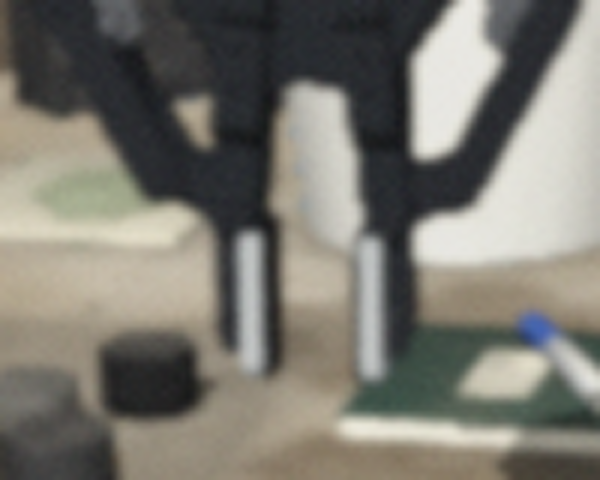

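View pics/z4.png

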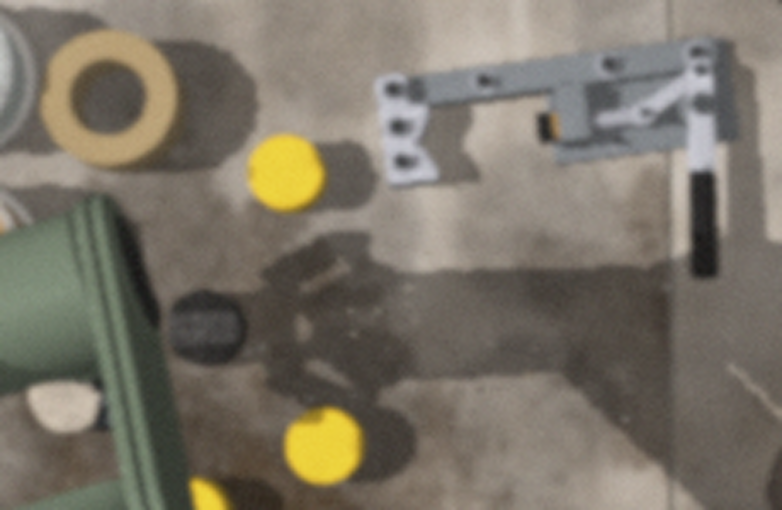

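```bash
python3 -m pendant '[[-0.003,0,-0.004,0,0.3,0,0.25],[0,0,-0.004,0,0,0,0.25],[0,0,0,0,0,0,0.25]]'
python3 - <<'E'
from h import *
im=shot('side','side4.png')
cv2.imwrite('pics/z5.png',cv2.convertScaleAbs(cv2.resize(im[255:325,270:340],None,fx=8,fy=8,interpolation=cv2.INTER_CUBIC),alpha=2))
E
```

```text
clock: 5.25
tcp_pos: [0.4864, 0.2534, 0.0073]
tool_rot: [[0.003, 0.997, 0.078], [0.004, 0.078, -0.997], [-1.0, 0.003, -0.003]]
wrist_force: [0.4, -0.8, 0.7]
finger_gap: 0.0215
```

View pics/z5.png

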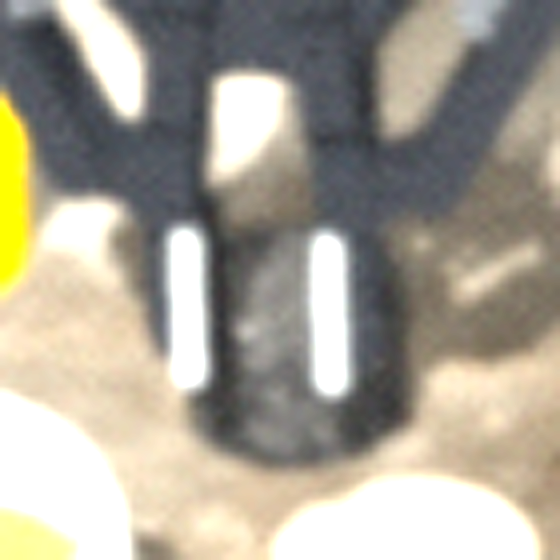

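```bash
python3 - <<'E'
from h import *
print(proj('side',(.244,-.521,.203)),proj('side',(.244,-.521,.216)),proj('side',(.244,-.521,.226)))
im=cv2.imread('pics/side0.png')
cv2.imwrite('pics/z6.png',cv2.resize(im[50:130,410:500],None,fx=7,fy=7,interpolation=cv2.INTER_CUBIC))
E
python3 -m pendant '[[0,0,-0.002,0,0,0,0.25],[0,0,-0.002,0,0,0,0.25],[0,0,0,0,0,0,0.25]]'
```

```text
[446.2 120.9] [446.6 116.2] [446.9 112.7]
clock: 5.6
tcp_pos: [0.4866, 0.2535, 0.0031]
tool_rot: [[0.003, 0.997, 0.078], [0.004, 0.078, -0.997], [-1.0, 0.004, -0.003]]
wrist_force: [-0.4, -0.1, -0.1]
finger_gap: 0.0213
```

View pics/z6.png

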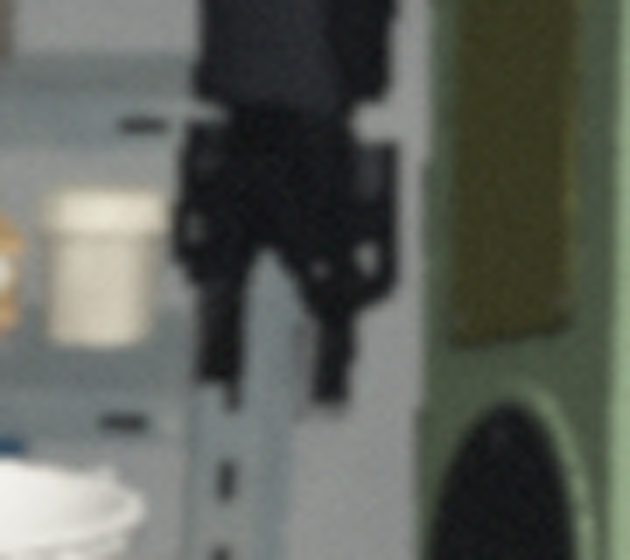

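```bash
python3 -m pendant '[[0,0,-0.003,0,0,0,0.25],[0,0,-0.003,0,0,0,0.25],[0,0,0,0,0,0,0.25]]'
```

```text
clock: 5.9
tcp_pos: [0.4866, 0.2535, -0.0034]
tool_rot: [[0.003, 0.997, 0.078], [0.004, 0.078, -0.997], [-1.0, 0.004, -0.004]]
wrist_force: [0.1, 0.4, 0.5]
finger_gap: 0.0212
```

```bash
python3 -m pendant '[[0,0,-0.002,0,0,0,0.25],[0,0,-0.002,0,0,0,0.25],[0,0,0,0,0,0,0.25]]'
python3 - <<'E'
from h import *
im=shot('side','side5.png')
cv2.imwrite('pics/z7.png',cv2.convertScaleAbs(cv2.resize(im[255:325,270:340],None,fx=8,fy=8,interpolation=cv2.INTER_CUBIC),alpha=2))
E
```

```text
clock: 6.2
tcp_pos: [0.4866, 0.2534, -0.0079]
tool_rot: [[0.003, 0.997, 0.078], [0.004, 0.078, -0.997], [-1.0, 0.004, -0.003]]
wrist_force: [-0.1, 0.3, 0.2]
finger_gap: 0.0212
```

View pics/z7.png

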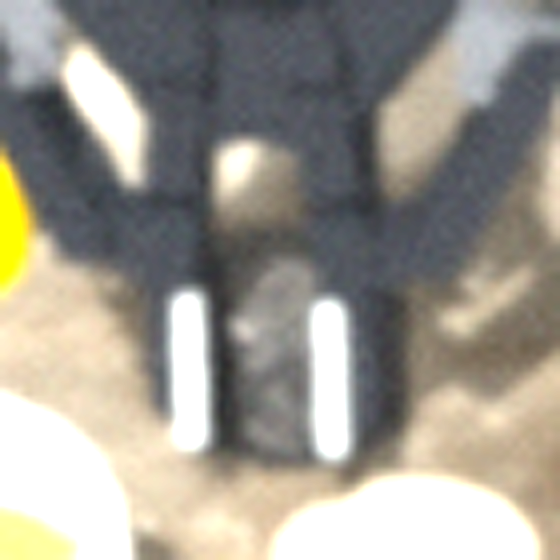

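```bash
python3 -m pendant '[[0,-0.005,-0.002,0,0,0,0.25],[0.001,-0.008,0,0,0,0,0.25],[0.001,-0.008,0,0,0,0,0.25],[0.001,-0.01,0,0,0,0,0.25],[0.001,-0.01,0,0,0,0,0.25],[0.001,-0.01,0,0,0,0,0.25]]'
python3 - <<'E'
from h import *
im=shot('side','side6.png')
cv2.imwrite('pics/z8.png',cv2.resize(im[205:345,220:400],None,fx=4.2,fy=4.2,interpolation=cv2.INTER_CUBIC))
im=shot('top','top6.png')
cv2.imwrite('pics/z9.png',cv2.resize(im[165:315,170:400],None,fx=3.4,fy=3.4,interpolation=cv2.INTER_CUBIC))
E
```

```text
clock: 6.85
tcp_pos: [0.4921, 0.1995, -0.0096]
tool_rot: [[0.004, 0.997, 0.079], [0.005, 0.079, -0.997], [-1.0, 0.005, -0.005]]
wrist_force: [0.1, 0.8, 0.4]
finger_gap: 0.0213
```

View pics/z8.png

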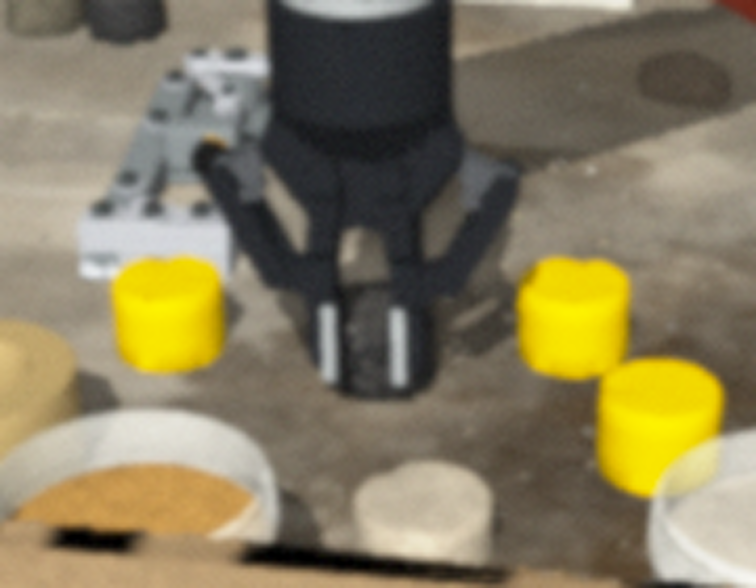

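View pics/z9.png

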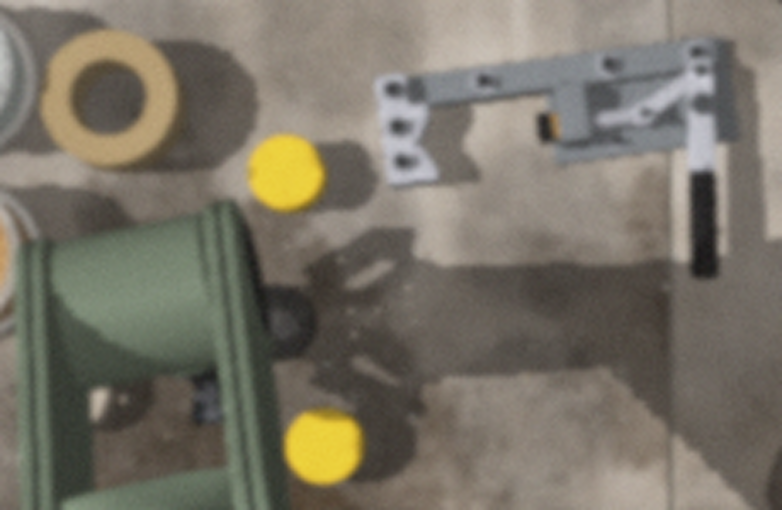

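The puck sits between the fingers, moved to about (252,260) in the top view, and nothing else has moved. I'll keep pushing.

```bash
python3 -m pendant '[[0.001,-0.01,0,0,0,0,0.25],[0.001,-0.01,0,0,0,0,0.25],[0.001,-0.01,0,0,0,0,0.25],[0.001,-0.01,0,0,0,0,0.25],[0.001,-0.01,0,0,0,0,0.25],[0.001,-0.01,0,0,0,0,0.25],[0.001,-0.01,0,0,0,0,0.25],[0,-0.01,0,0,0,0,0.25]]'
python3 - <<'E'
from h import *
im=shot('top','top7.png')
cv2.imwrite('pics/z10.png',cv2.resize(im[165:315,170:400],None,fx=3.4,fy=3.4,interpolation=cv2.INTER_CUBIC))
E
```

```text
clock: 7.75
tcp_pos: [0.4999, 0.1129, -0.0094]
tool_rot: [[0.005, 0.997, 0.078], [0.005, 0.078, -0.997], [-1.0, 0.005, -0.005]]
wrist_force: [0.2, 1.1, 0.4]
finger_gap: 0.0216
```

View pics/z10.png

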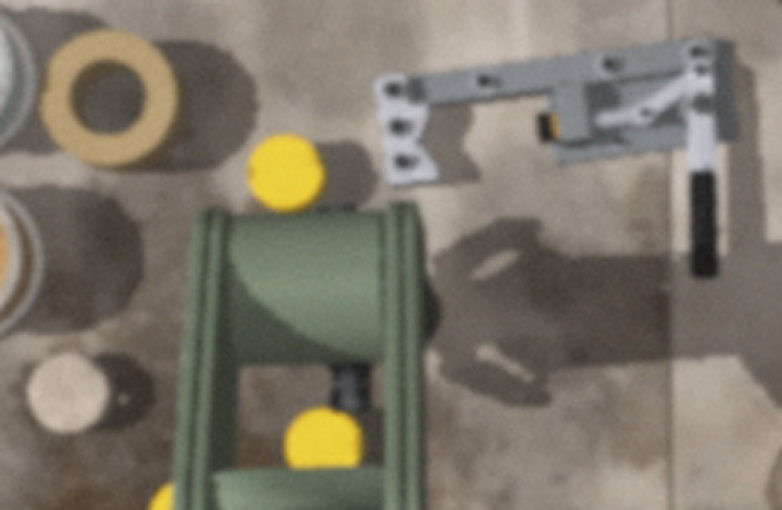

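```bash
python3 -m pendant '[[0.001,-0.01,0,0,0,0,0.25],[0.001,-0.01,0,0,0,0,0.25],[0.001,-0.01,0,0,0,0,0.25],[0.001,-0.01,0,0,0,0,0.25],[0.001,-0.01,0,0,0,0,0.25],[0,-0.007,0,0,0,0,0.25],[0,-0.004,0,0,0,0,0.25],[0,0,0,0,0,0,0.25],[0,0.015,0,0,0,0,0.25],[0,0.015,0,0,0,0,0.25]]'
python3 -m pendant '[[0,0,0.02,0,0,0,0.25],[0,0,0.03,0,0,0,0.25],[0,0,0.04,0,0,0,0.25],[0,0.03,0.03,0,0,0,0.25],[-0.03,0.03,0.01,0,0,0,0.25],[-0.03,0.03,0,0,0,0,0.25],[-0.03,0.03,0,0,0,0,0.25],[-0.03,0.02,0,0,0,0,0.25]]'
python3 - <<'E'
from h import *
im=shot('top','top8.png')
cv2.imwrite('pics/z11.png',cv2.resize(im[165:315,170:400],None,fx=3.4,fy=3.4,interpolation=cv2.INTER_CUBIC))
look('top',['puck','seat','loading','pivot','handle','pad_face'])
E
```

```text
clock: 8.8
tcp_pos: [0.5054, 0.0743, -0.0094]
tool_rot: [[0.004, 0.997, 0.073], [0.004, 0.073, -0.997], [-1.0, 0.005, -0.003]]
wrist_force: [-0.4, 0.5, 0.2]
finger_gap: 0.0213
clock: 9.6
tcp_pos: [0.3825, 0.2285, 0.1274]
tool_rot: [[0.01, 0.997, 0.075], [0.009, 0.075, -0.997], [-1.0, 0.01, -0.008]]
wrist_force: [0.3, 0.0, 1.2]
finger_gap: 0.0211
top puck 0.9 [0.4125 0.1278 0.0017]
top puck 0.8 [3.613e-01 2.158e-01 3.000e-04]
top puck 0.67 [ 0.5067  0.0131 -0.0021]
top seat 0.68 [0.6146 0.0459 0.0034]
top seat 0.22 [ 0.6174  0.0406 -0.0032]
top seat 0.15 [ 0.622  -0.0105  0.0195]
top loading 0.95 [0.6192 0.0312 0.0007]
top pivot 0.64 [ 0.6394 -0.1212  0.0325]
top pivot 0.5 [ 0.443   0.3004 -0.0012]
top handle 0.69 [ 0.5637 -0.1216  0.0301]
top handle 0.23 [ 0.3898 -0.1904 -0.0006]
top pad_face 0.63 [ 0.6244 -0.0096  0.0195]
```

View pics/z11.png

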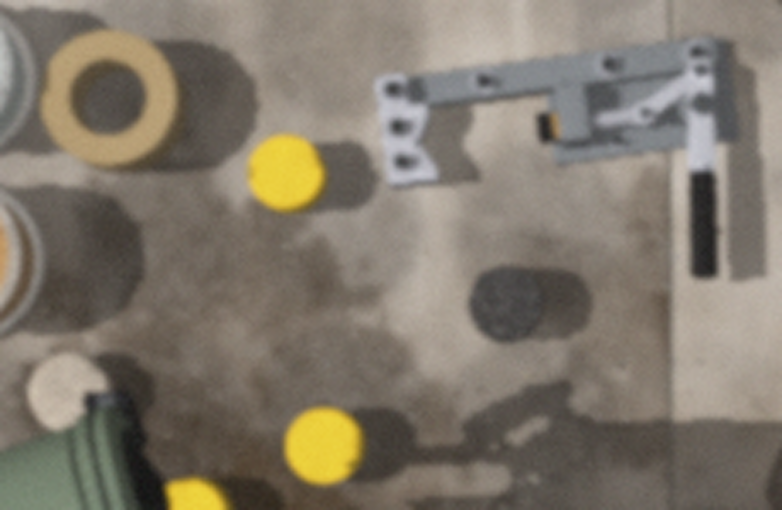

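```bash
python3 - <<'E'
from h import *
p=ray('top',170+508/3.4,165+303/3.4,.036)[:2]; print(p)
f=np.array([np.cos(np.radians(9)),np.sin(np.radians(9))]); g=np.array([-f[1],f[0]])
S=np.array([.6155,.0425]); print('puck in fixture',(p-S)@f,(p-S)@g)
L=S-.015*g; d=L-p; print('L',L,'dir',d,np.degrees(np.arctan2(d[1],d[0])),np.linalg.norm(d)); d/=np.linalg.norm(d); print('start tcp',p-.05*d)
print([ (n,proj('top',list(S+a*f+b*g)+[z])) for n,a,b,z in [('tipfar',.026,.018,.03),('tipnear',-.026,.018,.03),('pad',0,-.0515,.018),('piv',0,-.162,.031)]])
E
```

```text
[0.50443806 0.00846448]
puck in fixture -0.11501891549836635 -0.016242569768249823
L [0.61784652 0.02768467] dir [0.11340846 0.01922019] 9.618952401914239 0.11502562715347095
start tcp [4.55141015e-01 1.09736346e-04]
[('tipfar', array([295.1, 195.4])), ('tipnear', array([298.5, 217.8])), ('pad', array([326.9, 202.7])), ('piv', array([375. , 194.6]))]
```

```bash
python3 -m pendant '[[0.0073,-0.0229,0,0,0,-8.5,0.25],[0.0073,-0.0229,0,0,0,-8.5,0.25],[0.0073,-0.0229,0,0,0,-8.5,0.25],[0.0073,-0.0229,0,0,0,-8.5,0.25],[0.0073,-0.0229,0,0,0,-8.5,0.25],[0.0073,-0.0229,0,0,0,-8.5,0.25],[0.0073,-0.0229,0,0,0,-8.5,0.25],[0.0073,-0.0229,0,0,0,-8.5,0.25],[0.0073,-0.0229,0,0,0,-8.5,0.25],[0.006,-0.02,0,0,0,-8.0,0.25]]'
python3 -m pendant '[[0,0,0,0,0,0,0.25],[0,0,0,0,0,0,0.25]]'
```

```text
clock: 10.95
tcp_pos: [0.466, -0.0172, 0.1268]
tool_rot: [[0.01, 0.138, -0.99], [-0.01, -0.99, -0.138], [-1.0, 0.011, -0.009]]
wrist_force: [1.2, -0.1, -0.1]
finger_gap: 0.0212
clock: 11.15
tcp_pos: [0.4676, -0.0215, 0.1267]
tool_rot: [[0.01, 0.131, -0.991], [-0.01, -0.991, -0.131], [-1.0, 0.012, -0.009]]
wrist_force: [-0.7, 0.7, -0.0]
finger_gap: 0.0213
```

```bash
python3 -m pendant '[[-0.013,0.02,-0.02,0.5,0.5,1.5,0.25],[0,0,-0.02,0,0,0,0.25],[0,0,-0.02,0,0,0,0.25],[0,0,0,0,0,0,0.25]]'
```

```text
clock: 11.55
tcp_pos: [0.4547, 0.0002, 0.0658]
tool_rot: [[0.003, 0.164, -0.986], [-0.0, -0.987, -0.164], [-1.0, 0.001, -0.003]]
wrist_force: [0.4, 0.6, -0.2]
finger_gap: 0.0216
```

```bash
python3 -m pendant '[[-0.002,0,-0.02,0,0,0,0.25],[0,0,-0.02,0,0,0,0.25],[0,0,-0.02,0,0,0,0.25],[0,0,-0.012,0,0,0,0.25],[0,0,0,0,0,0,0.25]]'
```

```text
clock: 12.05
tcp_pos: [0.4563, 0.0017, -0.0042]
tool_rot: [[0.01, 0.171, -0.985], [-0.001, -0.985, -0.171], [-1.0, 0.002, -0.01]]
wrist_force: [-0.5, 0.1, -0.2]
finger_gap: 0.0215
```

```bash
python3 -m pendant '[[0.005,0.0005,-0.004,0,0.5,0,0.25],[0.008,0.0012,0,0,0,0,0.25],[0.0099,0.0016,0,0,0,0,0.25],[0.0099,0.0016,0,0,0,0,0.25],[0.0099,0.0016,0,0,0,0,0.25],[0.0099,0.0016,0,0,0,0,0.25],[0.0099,0.0016,0,0,0,0,0.25],[0.0099,0.0016,0,0,0,0,0.25],[0,0,0,0,0,0,0.25]]'
python3 - <<'E'
from h import *
im=shot('top','top9.png')
cv2.imwrite('pics/z12.png',cv2.resize(im[165:315,210:400],None,fx=4.1,fy=4.1,interpolation=cv2.INTER_CUBIC))
im=shot('side','side9.png')
cv2.imwrite('pics/z13.png',cv2.resize(im[185:305,200:360],None,fx=5,fy=5,interpolation=cv2.INTER_CUBIC))
E
```

```text
clock: 12.95
tcp_pos: [0.5397, 0.0139, -0.0046]
tool_rot: [[0.008, 0.173, -0.985], [-0.002, -0.985, -0.173], [-1.0, 0.003, -0.007]]
wrist_force: [0.9, 0.2, 0.1]
finger_gap: 0.0215
```

View pics/z12.png

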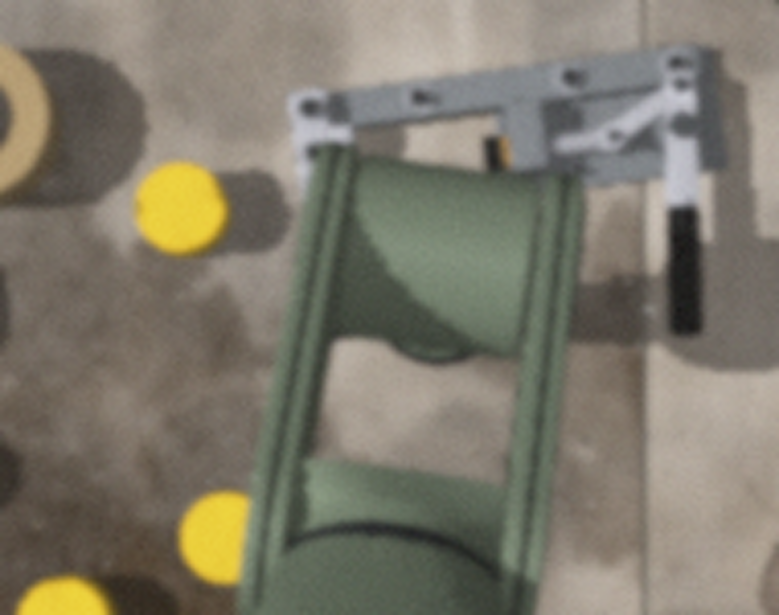

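View pics/z13.png

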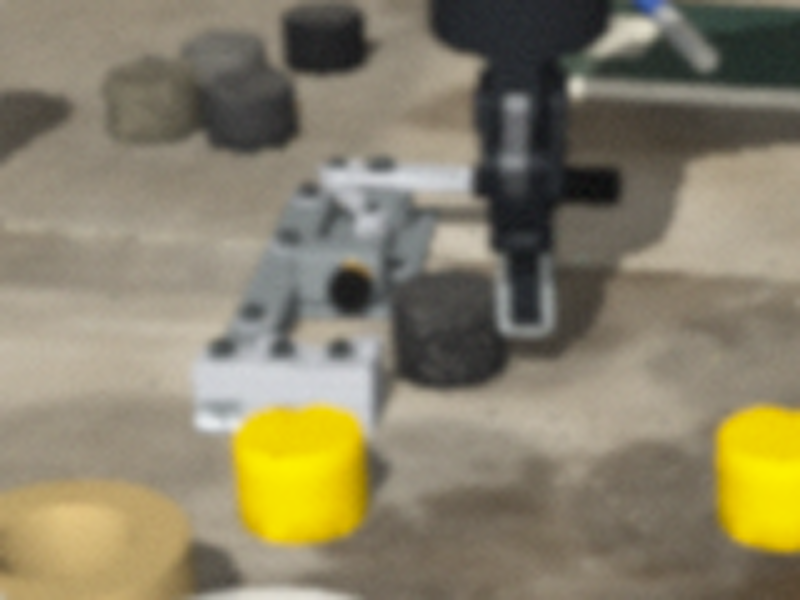

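```bash
python3 -m pendant '[[0.0098,0.0018,0,0,0.4,0,0.25],[0.0098,0.0018,0,0,0,0,0.25],[0.0098,0.0018,0,0,0,0,0.25],[0.005,0.001,0,0,0,0,0.25],[0,0,0,0,0,0,0.25]]'
python3 - <<'E'
from h import *
im=shot('side','side10.png')
cv2.imwrite('pics/z14.png',cv2.resize(im[185:305,200:360],None,fx=5,fy=5,interpolation=cv2.INTER_CUBIC))
E
```

```text
clock: 13.55
tcp_pos: [0.5704, 0.0206, -0.0058]
tool_rot: [[-0.008, 0.173, -0.985], [-0.001, -0.985, -0.173], [-1.0, 0.0, 0.008]]
wrist_force: [-0.7, -0.9, -0.6]
finger_gap: 0.0213
```

View pics/z14.png

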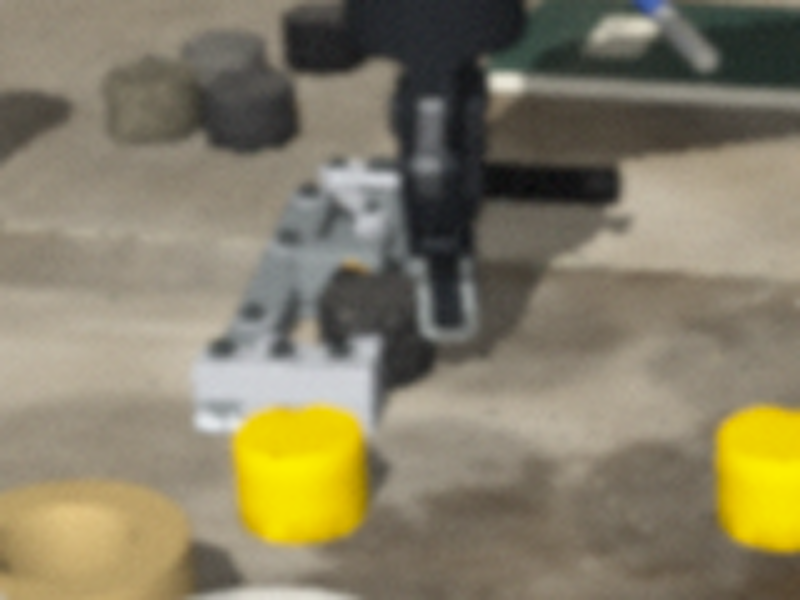

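```bash
python3 -m pendant '[[0.004,0.0006,0,0,-0.4,0,0.25],[0.004,0.0006,0,0,0,0,0.25],[0.003,0.0005,0,0,0,0,0.25],[0,0,0,0,0,0,0.25]]'
```

```text
clock: 14.0
tcp_pos: [0.5804, 0.0224, -0.0061]
tool_rot: [[-0.003, 0.173, -0.985], [-0.001, -0.985, -0.173], [-1.0, 0.001, 0.003]]
wrist_force: [-0.6, 0.0, 0.4]
finger_gap: 0.0213
```

```bash
python3 -m pendant '[[0.002,0.0003,0,0,0,0,0.25],[0,0,0,0,0,0,0.25]]'
```

```text
clock: 14.2
tcp_pos: [0.5826, 0.0227, -0.0061]
tool_rot: [[-0.003, 0.173, -0.985], [-0.001, -0.985, -0.173], [-1.0, 0.001, 0.003]]
wrist_force: [0.6, 0.2, -0.3]
finger_gap: 0.0212
```

```bash
python3 -m pendant '[[0.002,0.0003,0,0,0,0,0.25],[0,0,0,0,0,0,0.25]]'
```

```text
clock: 14.4
tcp_pos: [0.5847, 0.0231, -0.0062]
tool_rot: [[-0.003, 0.173, -0.985], [-0.001, -0.985, -0.173], [-1.0, 0.001, 0.003]]
wrist_force: [0.5, -0.5, 0.7]
finger_gap: 0.0213
```

```bash
python3 -m pendant '[[0.0015,0.0002,0,0,0,0,0.25],[0,0,0,0,0,0,0.25]]'
```

```text
clock: 14.6
tcp_pos: [0.5863, 0.0233, -0.0062]
tool_rot: [[-0.003, 0.173, -0.985], [-0.001, -0.985, -0.173], [-1.0, 0.001, 0.003]]
wrist_force: [-1.1, -0.7, 0.1]
finger_gap: 0.0216
```

```bash
python3 -m pendant '[[0.0015,0.0002,0,0,0,0,0.25],[0,0,0,0,0,0,0.25]]'; python3 - <<'E'
from h import *
im=shot('side','side11.png')
cv2.imwrite('pics/z15.png',cv2.resize(im[185:305,200:360],None,fx=5,fy=5,interpolation=cv2.INTER_CUBIC))
im=shot('top','top11.png')
cv2.imwrite('pics/z16.png',cv2.resize(im[165:285,260:400],None,fx=5,fy=5,interpolation=cv2.INTER_CUBIC))
E
```

```text
clock: 14.8
tcp_pos: [0.5878, 0.0235, -0.0062]
tool_rot: [[-0.003, 0.173, -0.985], [-0.001, -0.985, -0.173], [-1.0, 0.001, 0.003]]
wrist_force: [-0.7, 0.6, 1.0]
finger_gap: 0.0216
```

View pics/z15.png

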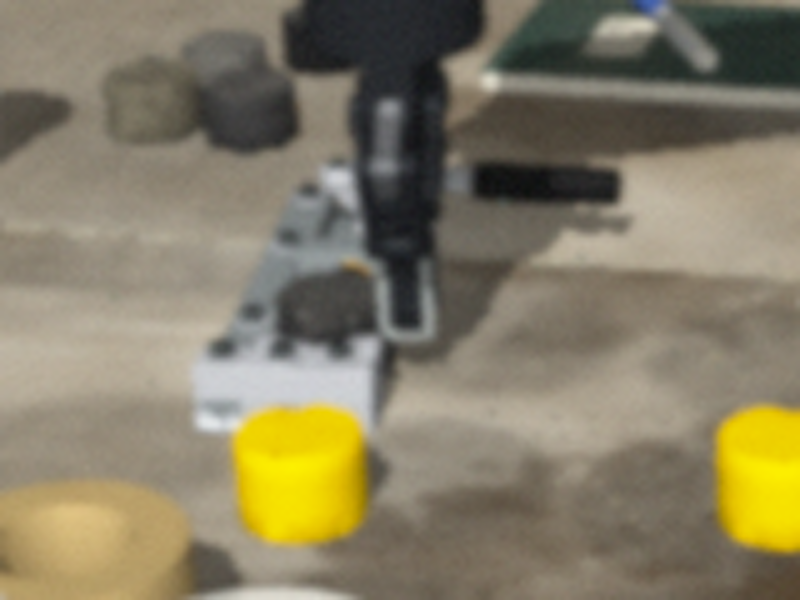

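View pics/z16.png

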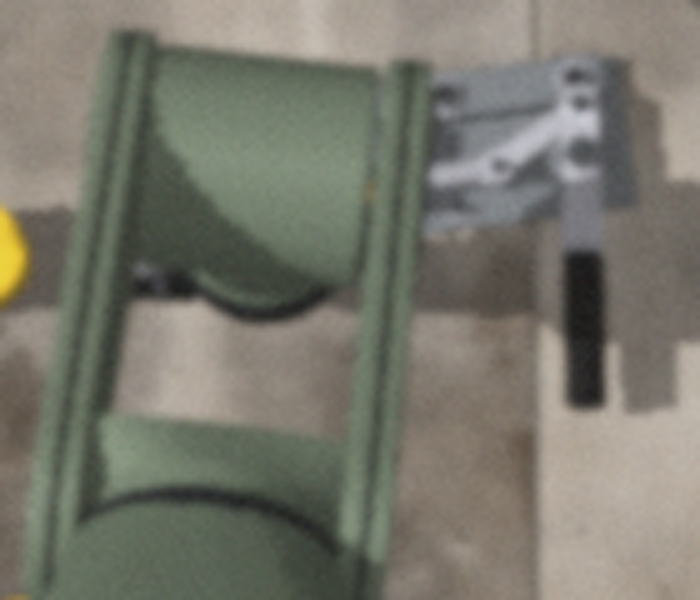

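```bash
python3 - <<'E'
from h import *
for q in [(.6188,.0278,.036),(.6148,.0278,.036)]: print((proj('side',q)-[200,185])*5)
E
python3 -m pendant '[[0.0015,0.0002,0,0,0,0,0.25],[0,0,0,0,0,0,0.25]]'
```

```text
[336.  287.5]
[345. 288.]
clock: 15.1
tcp_pos: [0.5892, 0.0237, -0.0063]
tool_rot: [[-0.003, 0.173, -0.985], [-0.001, -0.985, -0.173], [-1.0, 0.001, 0.003]]
wrist_force: [-1.2, 0.0, 0.7]
finger_gap: 0.0207
```

```bash
python3 -m pendant '[[0.0015,0.0002,0,0,0,0,0.25],[0,0,0,0,0,0,0.25]]'
```

```text
clock: 15.3
tcp_pos: [0.5899, 0.0238, -0.0064]
tool_rot: [[-0.005, 0.173, -0.985], [-0.001, -0.985, -0.173], [-1.0, 0.0, 0.005]]
wrist_force: [-1.8, -0.1, 1.2]
finger_gap: 0.0209
```

```bash
python3 -m pendant '[[0.002,0.0003,0,0,0,0,0.25],[0.001,0.0002,0,0,0,0,0.25],[0,0,0,0,0,0,0.25]]'
```

```text
clock: 15.6
tcp_pos: [0.5897, 0.0238, -0.0064]
tool_rot: [[-0.013, 0.173, -0.985], [-0.002, -0.985, -0.173], [-1.0, 0.0, 0.013]]
wrist_force: [-2.4, -0.6, 1.7]
finger_gap: 0.0213
```

```bash
python3 -m pendant '[[-0.01,-0.0016,0,0,0,0,0.25],[-0.02,-0.003,0,0,0,0,0.25],[-0.02,-0.003,0,0,0,0,0.25],[-0.02,-0.003,0.02,0,0,0,0.25],[-0.03,-0.02,0.03,0,0,0,0.25],[-0.03,-0.04,0.04,0,0,0,0.25],[-0.02,-0.05,0.01,0,0,0,0.25],[-0.01,-0.05,0,0,0,0,0.25]]'
python3 - <<'E'
from h import *
im=shot('top','top12.png')
cv2.imwrite('pics/z17.png',cv2.resize(im[165:285,260:400],None,fx=5,fy=5,interpolation=cv2.INTER_CUBIC))
im=shot('side','side12.png')
cv2.imwrite('pics/z18.png',cv2.resize(im[185:305,200:360],None,fx=5,fy=5,interpolation=cv2.INTER_CUBIC))
look('top',['puck','handle'])
E
```

```text
clock: 16.4
tcp_pos: [0.4365, -0.1323, 0.0868]
tool_rot: [[0.003, 0.184, -0.983], [-0.003, -0.983, -0.184], [-1.0, 0.004, -0.002]]
wrist_force: [1.0, -0.4, -0.2]
finger_gap: 0.0213
top puck 0.88 [ 6.231e-01  3.160e-02 -6.000e-04]
top puck 0.81 [0.5953 0.1576 0.0016]
top puck 0.76 [4.100e-01 1.272e-01 3.000e-04]
top handle 0.76 [ 0.5663 -0.1212  0.0319]
```

View pics/z17.png

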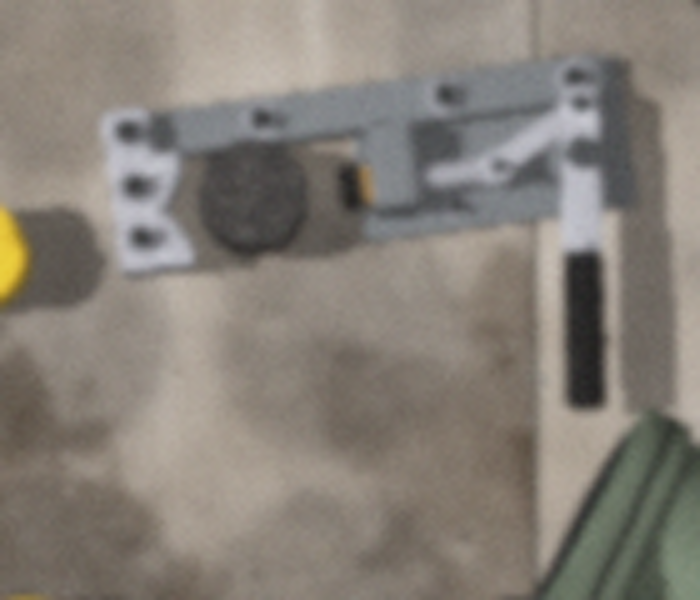

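View pics/z18.png

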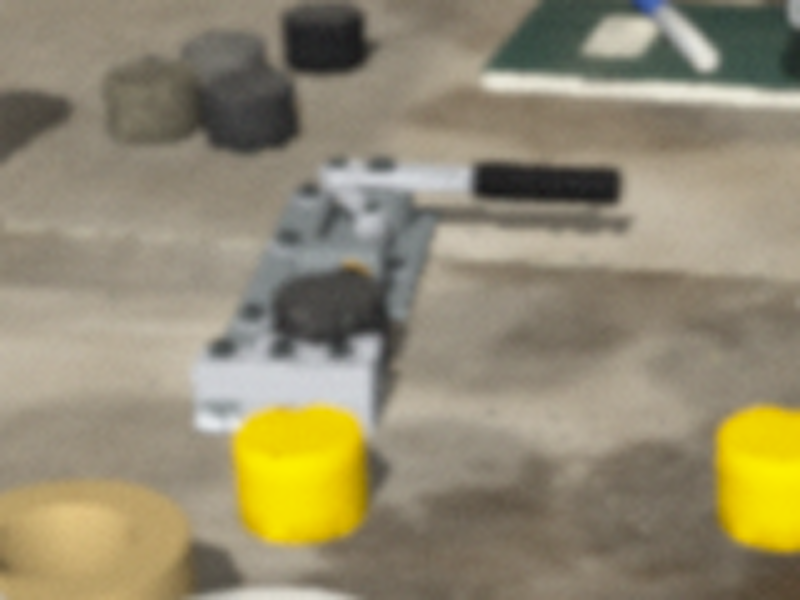

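```bash
python3 - <<'E'
from h import *
p=ray('top',260+253/5,165+197/5,.036)[:2]
f=np.array([np.cos(np.radians(9)),np.sin(np.radians(9))]); g=np.array([-f[1],f[0]])
S=np.array([.6155,.0425]); print('puck',p,'in fixture',(p-S)@f,(p-S)@g)
E
python3 -m pendant '[[0.02,0.008,0.01,0,0,-2,0],[0.025,0.008,0,0,0,-2,0],[0.025,0.01,0,0,0,-2,0],[0.025,0.01,0,0,0,-2,0],[0.02,0.008,0,0,0,-1,0],[0,0,0,0,0,0,0],[0,0,0,0,0,0,0]]'
```

```text
puck [0.61702215 0.02884691] in fixture -0.0006324030915924672 -0.01372311261511099
clock: 17.3
tcp_pos: [0.5539, -0.0728, 0.0905]
tool_rot: [[-0.005, 0.029, -1.0], [0.005, -1.0, -0.029], [-1.0, -0.005, 0.005]]
wrist_force: [-0.2, 0.7, -0.4]
finger_gap: -0.0001
```

```bash
python3 -m pendant '[[0,-0.008,-0.02,0,0,0,0],[0,0,-0.025,0,0,0,0],[0,0,-0.025,0,0,0,0],[0,0,-0.012,0,0,0,0],[0,0,0,0,0,0,0]]'
python3 - <<'E'
from h import *
im=shot('side','side13.png')
cv2.imwrite('pics/z19.png',cv2.resize(im[185:305,200:360],None,fx=5,fy=5,interpolation=cv2.INTER_CUBIC))
im=shot('top','top13.png')
cv2.imwrite('pics/z20.png',cv2.resize(im[165:285,260:400],None,fx=5,fy=5,interpolation=cv2.INTER_CUBIC))
E
```

```text
clock: 17.8
tcp_pos: [0.5497, -0.0775, 0.0058]
tool_rot: [[-0.007, 0.035, -0.999], [0.006, -0.999, -0.035], [-1.0, -0.006, 0.007]]
wrist_force: [-0.6, -0.0, 0.2]
finger_gap: 0.0002
```

View pics/z19.png

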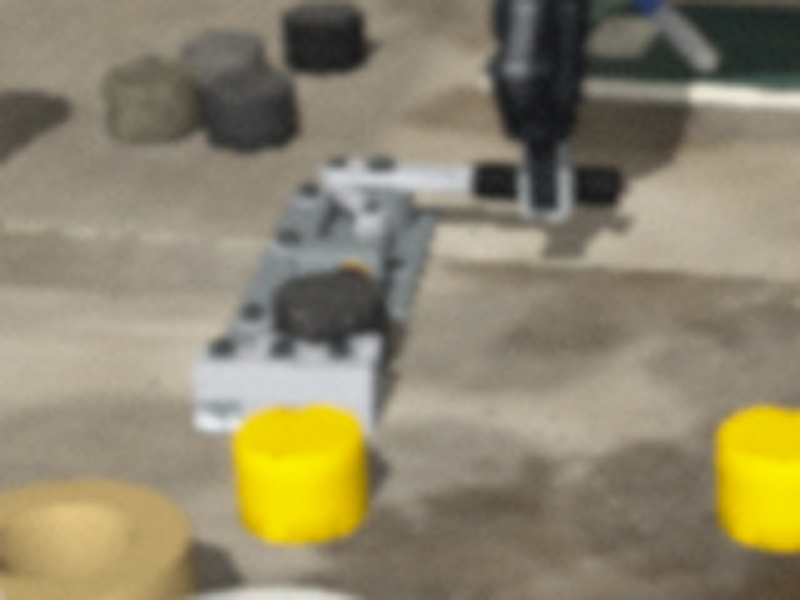

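View pics/z20.png

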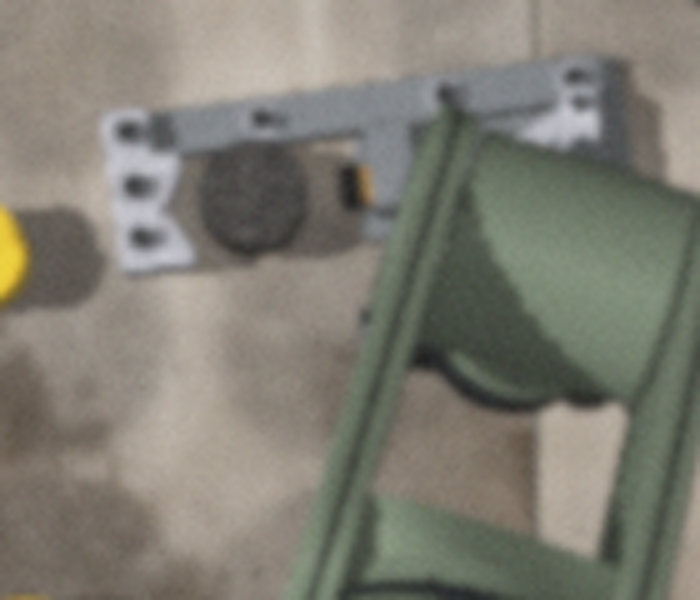

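```bash
python3 -m pendant '[[0.004,-0.004,-0.006,0,0,0,0],[0,0,-0.004,0,0,0,0],[0,0,0,0,0,0,0]]'
python3 - <<'E'
from h import *
P=np.array([.640,-.120]);r=.085
for off in (.024,):
  q=None
  for th in list(np.arange(181.5,290,6)):
    t=np.radians(th);u=np.array([np.cos(t),np.sin(t)]);n=np.array([-u[1],u[0]])
    c=P+r*u-off*n; print(th,c.round(4),None if q is None else (c-q).round(4)); q=c
E
```

```text
clock: 18.2
tcp_pos: [0.5589, -0.0833, 0.0005]
tool_rot: [[0.003, 0.035, -0.999], [0.003, -0.999, -0.035], [-1.0, -0.002, -0.003]]
wrist_force: [0.3, -0.5, 0.2]
finger_gap: 0.0001
181.5 [ 0.5544 -0.0982] None
187.5 [ 0.5526 -0.1073] [-0.0018 -0.0091]
193.5 [ 0.5517 -0.1165] [-0.0008 -0.0092]
199.5 [ 0.5519 -0.1258] [ 0.0001 -0.0092]
205.5 [ 0.5529 -0.1349] [ 0.0011 -0.0092]
211.5 [ 0.555  -0.1439] [ 0.002 -0.009]
217.5 [ 0.558  -0.1527] [ 0.003  -0.0088]
223.5 [ 0.5618 -0.1611] [ 0.0039 -0.0084]
229.5 [ 0.5665 -0.169 ] [ 0.0047 -0.0079]
235.5 [ 0.5721 -0.1765] [ 0.0055 -0.0074]
241.5 [ 0.5783 -0.1832] [ 0.0063 -0.0068]
247.5 [ 0.5853 -0.1893] [ 0.0069 -0.0061]
253.5 [ 0.5928 -0.1947] [ 0.0075 -0.0053]
259.5 [ 0.6009 -0.1992] [ 0.0081 -0.0045]
265.5 [ 0.6094 -0.2029] [ 0.0085 -0.0037]
271.5 [ 0.6182 -0.2056] [ 0.0088 -0.0027]
277.5 [ 0.6273 -0.2074] [ 0.0091 -0.0018]
283.5 [ 0.6365 -0.2083] [ 0.0092 -0.0008]
289.5 [ 0.6458 -0.2081] [0.0092 0.0001]
```

Start the sweep: go to the contact point, then the first part of the arc.

```bash
python3 -m pendant '[[-0.003,-0.008,-0.002,0,0,0,0],[-0.002,-0.007,0,0,0,0,0],[-0.0018,-0.009,0,0,0,6,0],[-0.001,-0.009,0,0,0,6,0],[0,-0.0092,0,0,0,6,0],[0,0,0,0,0,0,0]]'
python3 - <<'E'
from h import *
im=shot('side','side14.png')
cv2.imwrite('pics/z21.png',cv2.resize(im[185:305,200:360],None,fx=5,fy=5,interpolation=cv2.INTER_CUBIC))
im=shot('top','top14.png')
cv2.imwrite('pics/z22.png',cv2.resize(im[165:285,260:400],None,fx=5,fy=5,interpolation=cv2.INTER_CUBIC))
E
```

```text
clock: 18.8
tcp_pos: [0.5516, -0.1287, 0.0]
tool_rot: [[0.006, 0.352, -0.936], [0.005, -0.936, -0.352], [-1.0, -0.003, -0.007]]
wrist_force: [0.6, -0.8, 0.7]
finger_gap: -0.0002
```

View pics/z21.png

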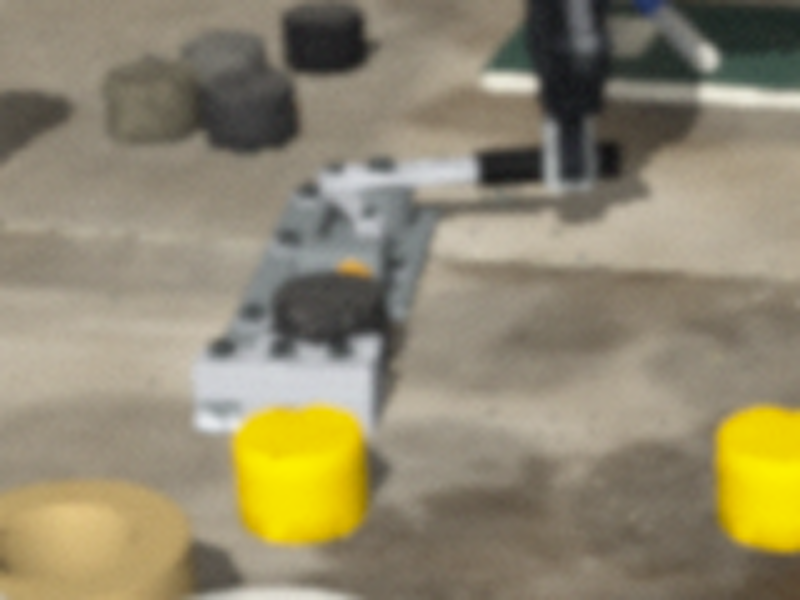

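View pics/z22.png

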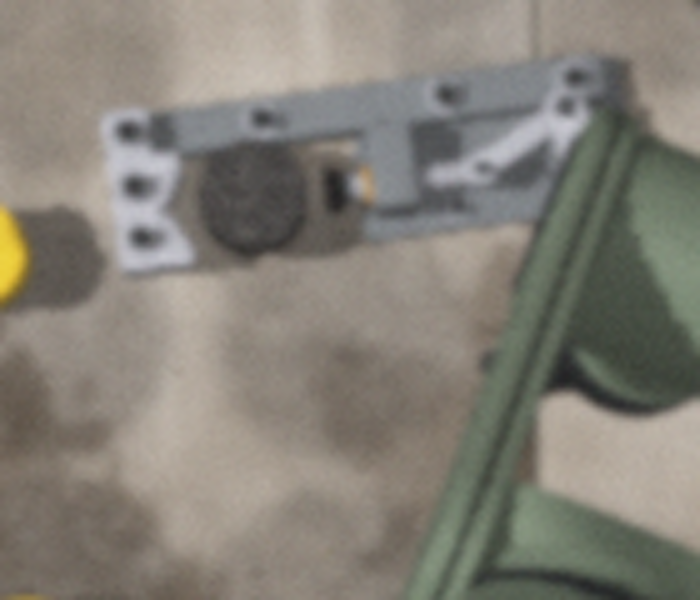

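The lever is turning and the pad has advanced to (325,188) in the zoom. I'll carry on round the arc.

```bash
python3 -m pendant '[[0.0015,-0.0085,0,0,0,6,0],[0.002,-0.009,0,0,0,6,0],[0.003,-0.0088,0,0,0,6,0],[0.0039,-0.0084,0,0,0,6,0],[0.0047,-0.0079,0,0,0,6,0],[0.0055,-0.0074,0,0,0,6,0],[0,0,0,0,0,0,0]]'
```

```text
clock: 19.6
tcp_pos: [0.5685, -0.1744, -0.0003]
tool_rot: [[-0.009, 0.842, -0.54], [0.01, -0.54, -0.842], [-1.0, -0.013, -0.004]]
wrist_force: [-0.2, 0.1, 0.1]
finger_gap: 0.0001
```

```bash
python3 -m pendant '[[0.008,-0.0075,0,0,0,4,0],[0.0069,-0.0061,0,0,0,6,0],[0.0075,-0.0053,0,0,0,6,0],[0.0081,-0.0045,0,0,0,6,0],[0,0,0,0,0,0,0]]'
python3 - <<'E'
from h import *
im=shot('side','side15.png')
cv2.imwrite('pics/z23.png',cv2.resize(im[185:305,200:360],None,fx=5,fy=5,interpolation=cv2.INTER_CUBIC))
im=shot('top','top15.png')
cv2.imwrite('pics/z24.png',cv2.resize(im[165:285,270:410],None,fx=5,fy=5,interpolation=cv2.INTER_CUBIC))
E
```

```text
clock: 20.1
tcp_pos: [0.5947, -0.1954, -0.0014]
tool_rot: [[-0.022, 0.982, -0.187], [0.006, -0.187, -0.982], [-1.0, -0.023, -0.002]]
wrist_force: [0.7, -0.4, -0.2]
finger_gap: -0.0001
```

View pics/z23.png

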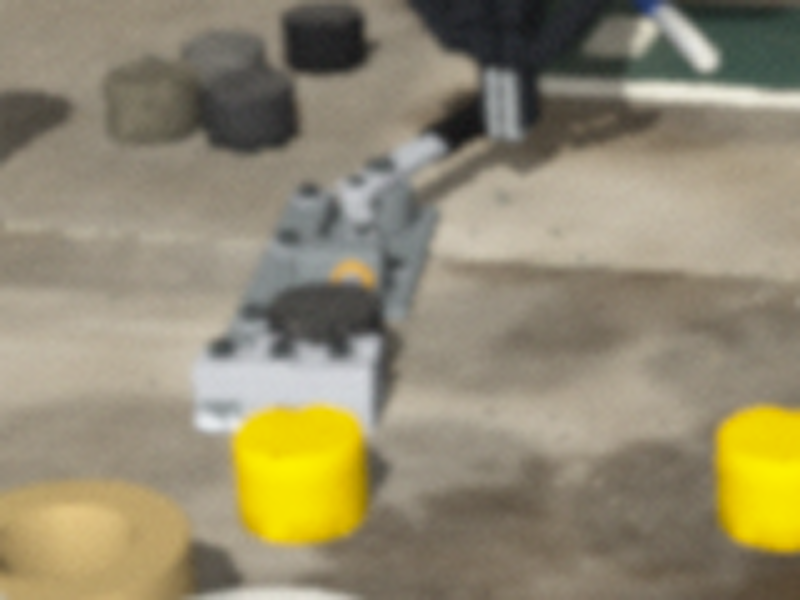

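View pics/z24.png

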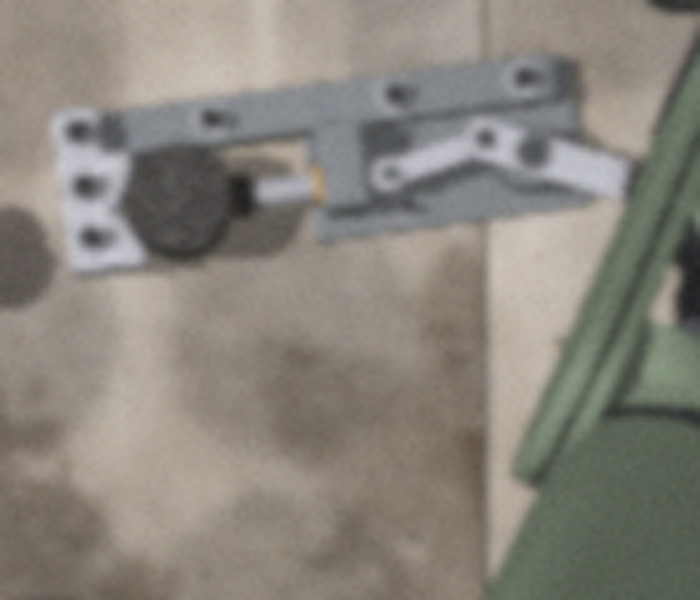

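```bash
python3 -m pendant '[[0.0085,-0.0045,0.001,0,-1.3,4,0],[0.0085,-0.0037,0,0,0,4,0],[0.0088,-0.0027,0,0,0,4,0],[0.0088,-0.0018,0,0,0,4,0],[0,0,0,0,0,0,0]]'
python3 - <<'E'
from h import *
im=shot('side','side16.png')
cv2.imwrite('pics/z25.png',cv2.resize(im[185:305,200:360],None,fx=5,fy=5,interpolation=cv2.INTER_CUBIC))
im=shot('top','top16.png')
cv2.imwrite('pics/z26.png',cv2.resize(im[165:285,270:410],None,fx=5,fy=5,interpolation=cv2.INTER_CUBIC))
E
```

```text
clock: 20.7
tcp_pos: [0.6234, -0.2046, -0.0015]
tool_rot: [[-0.011, 0.996, 0.086], [0.007, 0.086, -0.996], [-1.0, -0.011, -0.008]]
wrist_force: [-0.9, 1.0, 0.1]
finger_gap: 0.0003
```

View pics/z25.png

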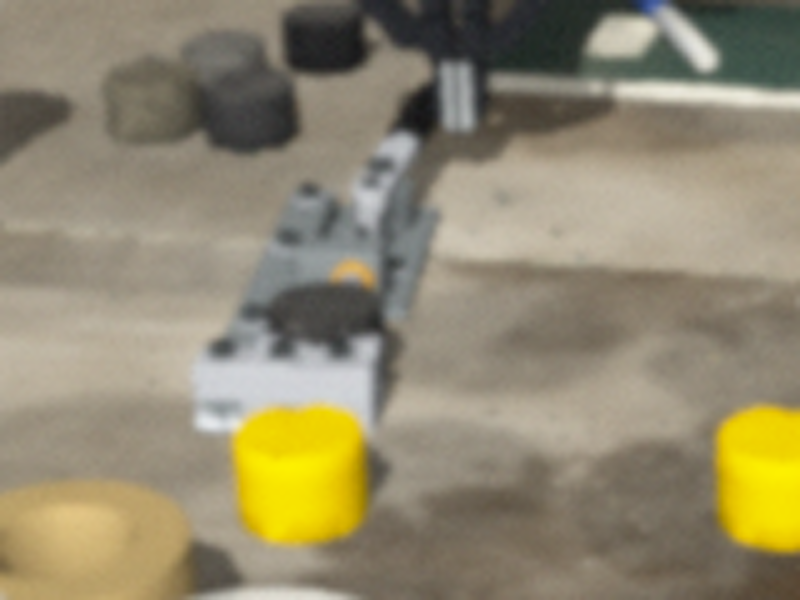

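View pics/z26.png

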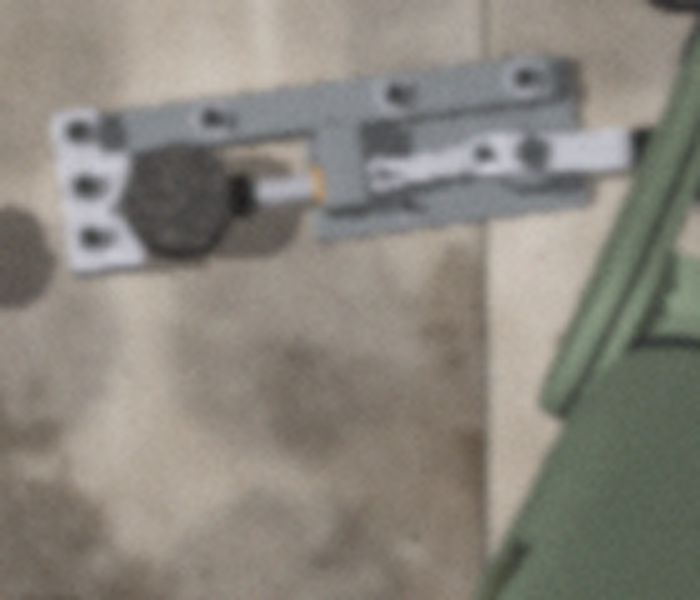

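```bash
python3 -m pendant '[[0.0088,-0.0018,0,0,-0.5,3,0],[0.006,-0.0008,0,0,0,2,0],[0.004,0,0,0,0,0,0],[0,0,0,0,0,0,0]]'
```

```text
clock: 21.2
tcp_pos: [0.6356, -0.2047, -0.0028]
tool_rot: [[-0.015, 0.986, 0.167], [0.01, 0.167, -0.986], [-1.0, -0.013, -0.012]]
wrist_force: [-0.5, -0.1, -0.3]
finger_gap: -0.0002
```

```bash
python3 -m pendant '[[0.003,0,0,0,0,0,0],[0.002,0,0,0,0,0,0],[0,0,0,0,0,0,0]]'
```

```text
clock: 21.5
tcp_pos: [0.6351, -0.2045, -0.0028]
tool_rot: [[-0.026, 0.986, 0.163], [0.01, 0.163, -0.987], [-1.0, -0.024, -0.015]]
wrist_force: [-0.4, 0.2, 0.3]
finger_gap: 0.0001
```

```bash
python3 -m pendant '[[0.002,0,0,0,0,0,0],[0.002,0,0,0,0,0,0],[0.002,0,0,0,0,0,0]]'; python3 - <<'E'
from h import *
im=shot('top','top17.png')
cv2.imwrite('pics/z27.png',cv2.resize(im[165:285,270:410],None,fx=5,fy=5,interpolation=cv2.INTER_CUBIC))
E
```

```text
clock: 21.8
tcp_pos: [0.635, -0.2043, -0.0029]
tool_rot: [[-0.04, 0.986, 0.161], [0.012, 0.161, -0.987], [-0.999, -0.037, -0.018]]
wrist_force: [-7.4, -0.8, 7.0]
finger_gap: 0.0001
```

View pics/z27.png

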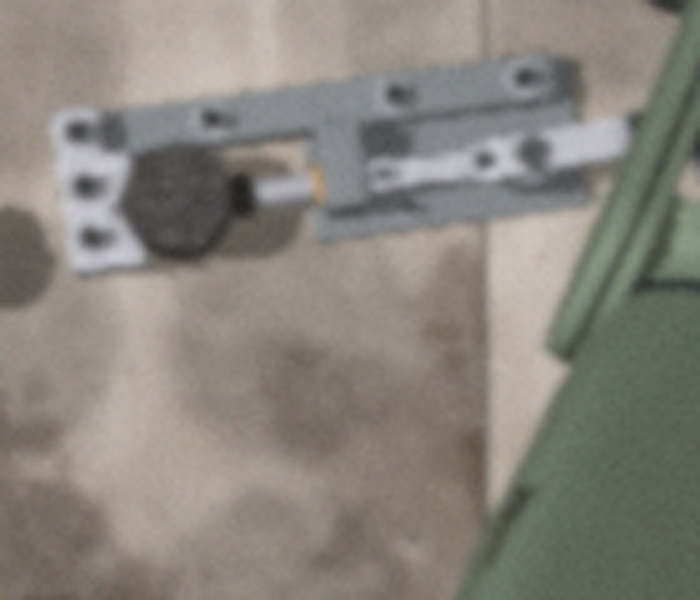

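```bash
python3 -m pendant '[[-0.008,0,0,0,0,0,0],[-0.02,0,0,0,-2,0,0],[-0.02,-0.005,0.01,0,0,0,0],[-0.02,-0.01,0.03,0,0,0,0],[-0.03,0,0.04,0,0,0,0],[-0.04,0,0.04,0,0,0,0],[-0.04,0,0.02,0,0,0,0],[-0.04,0,0,0,0,0,0],[0,0,0,0,0,0,0]]'
python3 - <<'E'
from h import *
im=shot('top','top18.png')
cv2.imwrite('pics/z28.png',cv2.resize(im[145:285,260:430],None,fx=4.5,fy=4.5,interpolation=cv2.INTER_CUBIC))
im=shot('side','side18.png')
cv2.imwrite('pics/z29.png',cv2.resize(im[175:305,200:360],None,fx=4.6,fy=4.6,interpolation=cv2.INTER_CUBIC))
look('top',['pivot','handle','puck'])
look('side',['pivot','handle','puck'])
E
```

```text
clock: 22.75
tcp_pos: [0.416, -0.2154, 0.1325]
tool_rot: [[0.006, 0.988, 0.157], [0.012, 0.157, -0.988], [-1.0, 0.008, -0.011]]
wrist_force: [-0.5, 1.0, -0.2]
finger_gap: -0.0001
top pivot 0.76 [ 0.6366 -0.1186  0.0287]
top handle 0.7 [ 0.6595 -0.1996  0.0316]
top handle 0.4 [ 0.6365 -0.1208  0.0277]
top puck 0.77 [ 0.5943  0.158  -0.0012]
top puck 0.72 [ 0.4114  0.1246 -0.0047]
top puck 0.62 [0.3613 0.2164 0.0004]
side pivot 0.63 [ 0.645  -0.1173  0.0288]
side handle 0.63 [ 0.6598 -0.1973  0.0287]
side puck 0.88 [ 0.5929  0.1569 -0.0012]
side puck 0.75 [ 0.6142  0.0443 -0.003 ]
side puck 0.68 [ 0.4174  0.13   -0.0017]
```

View pics/z28.png

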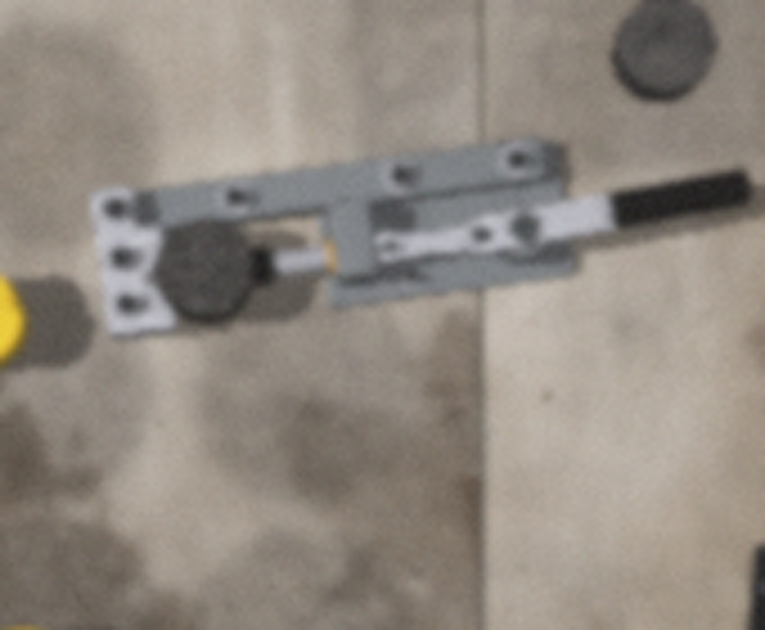

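View pics/z29.png

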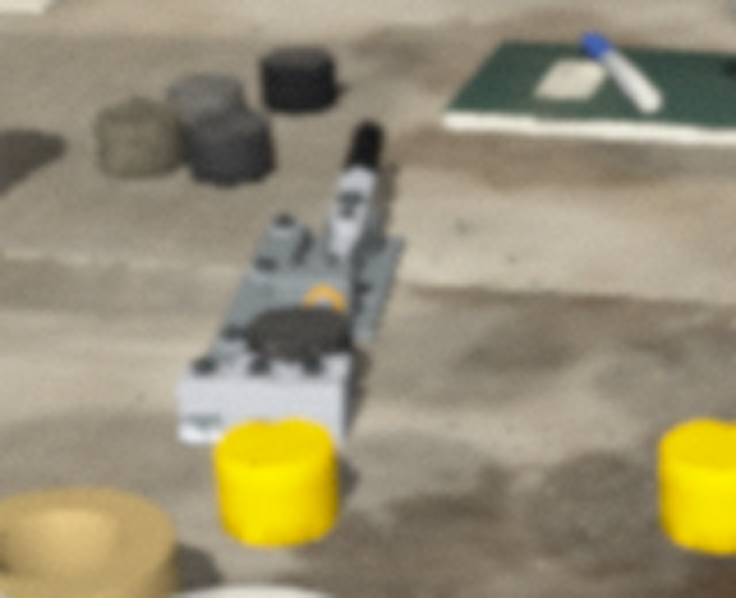

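```bash
python3 - <<'E'
from h import *
Z=lambda u,v,h: ray('top',260+u/4.5,145+v/4.5,h)
p=Z(205,271,.036)[:2]
f=np.array([np.cos(np.radians(9)),np.sin(np.radians(9))]); g=np.array([-f[1],f[0]])
S=np.array([.6155,.0425]); print('puck',p,'in fixture',(p-S)@f,(p-S)@g)
a=Z(527,228,.031);b=Z(745,187,.031);d=b-a;print(a,b,'theta',np.degrees(np.arctan2(d[1],d[0]))%360)
a=Z(335,305,.0);b=Z(578,268,.0);d=a-b;print('foot yaw',np.degrees(np.arctan2(d[1],d[0]))-90)
for n in ['low_puck','stone','tape','brush']: look('top',[n])
print(manip.state()['clock'])
E
```

```text
puck [0.61509549 0.04025049] in fixture -0.000751430468525987 -0.0021585340801834824
[ 0.63842971 -0.12232351  0.031     ] [ 0.65988505 -0.23284793  0.031     ] theta 280.9857918702508
foot yaw 8.966722790843562
top stone 0.59 [ 0.3873 -0.1899  0.0008]
top tape 0.97 [ 0.6411  0.2686 -0.0011]
top brush 0.58 [ 0.348  -0.3219 -0.0004]
23.35
```

```bash
python3 - <<'E'
from bench import manip
print(manip.sign_off(), manip.state()['clock'])
E
```

```text
the job is handed in; nothing more can be done
the job is handed in; nothing more can be done
```

The puck is clamped in the V with the lever at its stop, and I handed the job in at about 23.4 s of the 64 s allowed. No verdict was reported.

**What I did:** I pushed the dark puck along the bench with two slightly open fingers, first sideways to the line of the gap, then in along the fixture's x until the rail stopped it. With shut fingers I then swept the lever round until it resisted. Finally I backed the arm well clear of everything.

**Checks before handing in:**

| Check | Result |
|---|---|
| Puck after loading, lever still open | x ≈ −0.6 mm, y ≈ −14 mm in the fixture frame, upright |
| Puck at the end | about 2 mm from my estimated seat, visibly in the V with the pad against it |
| Lever at the end | about 1.78 rad (needs more than 1.67) |
| Stone, tape, brush | within a few millimetres of where they started |
| Low puck | not found by the last network look; last seen at its starting place, and nothing touched it after that |

**Uncertain or in disagreement:**
- **Seat position:** my estimate is itself only good to about 2 mm, so the puck's 2 mm offset is within the measuring error.
- **Clamp force:** I could not measure it. I inferred it from the lever being past dead centre with the pad against the puck.
- **Fingertip height:** the pictures showed the fingertips about 20–25 mm higher than the reported tool height. I went by the pictures, so the tool readings went slightly below bench level while I was pushing the puck and the lever, with no sign of touching the bench.

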